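# Gate the slide reader's carriage handle home

## Robot

A 7-joint arm with a two-finger parallel gripper is mounted at the origin on a cart in front of the work surface, level with it; the furniture and walls round the work are solid. World frame = base frame: x ahead of the robot, y to its left, z up, the work surface at z = 0. Lengths are in m, angles in rad, forces in N, time in s.
With the tool pointing down it reaches from about 0.4 to 0.85 m from the base axis. Payload 4.5 kg.
Tool frame: the origin (TCP) lies midway between the tips of the shut fingers; the grasp point (between the pads) lies 19 mm behind it; z points along the fingers, y is the line along which they close (so a half turn about z gives the same grasp; the last joint's range is limited). The gripper opens to 88 mm and grips with 3 to 60 N. Pads are 18 mm wide; open, the fingers measure 123 mm over their backs; the gripper's body (75 mm by 187 mm) begins 45 mm behind the grasp point.
Start: joints at [-1.207, 0.689, -0.195, 1.565, 0.157, 0.902, -0.215], TCP at [0.202, 0.591, 0.239] pointing down, gripper open.
Joint ranges: [-3.01, 3.01], [-0.46, 2.08], [-1.47, 1.51], [0.13, 2.56], [-1, 4.14], [0.04, 2.09], [-2.66, 2.66]. Speed limits (rad/s): [2.57, 2.57, 3.14, 3.14, 3.14, 3.14, 3.14].

## Interface

Orientations are given as a unit quaternion [x, y, z, w].
In Python, from plant import r, eyes, finish_job gives the robot as it stands. The module is installed in compiled form; this text tells all that it offers.
- The arm moves only by the tool move_arm, never from a script. Its argument "motion" is a list of rows, each a list of 7 numbers: the shift along the tool's x, y, z in mm, then the turn, a rotation vector about the tool's x, y, z in degrees, then the closure, from 0 (fully open) to 1 (shut). A call has 1 to 5 rows; each row is the pose to reach, as a shift and turn from the pose commanded when the call began, along the tool's axes at that moment; what a row does not reach only later rows make up. A row lasts 1/8 s, in which the tool goes at most 62.5 mm and 10.7 degrees, less where a joint would pass 70% of its speed; a pose out of reach is approached as far as the arm can. A call with a gripper value outside its range is refused whole. The fingers move at their own pace and stop on an object; "newtons" is the grip in N (left out, the last holds). Time passes only in rows, so rows that repeat a pose let the fingers close. It gives the time, the measured TCP pose, the force, the opening and the grip force at its end, in the units of the state.
- r.get_state(): the state, without advancing time (a new reading comes with each control period).
- eyes.snapshot(name): name is "side" or "top"; returns a dict with "frame" (384x512x3 uint8, red, green, blue), "z_map" (384x512 float32, m along the optical axis (not along the pixel's ray), 0 where there is no reading), "intrinsics" (3x3 intrinsics, pixels), "dist" ([k1, k2, p1, p2, k3] as OpenCV has them; the pictures are not rectified), "world_to_cam" (4x4, takes a point from world to camera coordinates). Camera axes: x right, y down, z forward; pixel columns grow to the right and rows downward; lengths in m; the calibration is good to about 2 mm. A picture is of the moment at which its call begins.
- finish_job(): hands the job in; it is judged then, once.
The state is a dict: "clock": time; "q": joint angles; "qd": joint speeds; "joint_torque": joint torques, N m; "tool_pos": TCP position; "eef_rot": TCP orientation; "contact_force": force on the tool from outside, world axes, zero at the start; "moment": the same for the moment, N m; "opening": opening from 0.0 (shut) to 1.0 (fully open); "finger_force": force on a finger pad.
Only numpy, scipy, OpenCV 4.12 (cv2) and the standard library are available. Lean on these libraries where they do the work, as an engineer would, in place of code of your own. Each camera call takes 0.05 s, during which the arm holds its last target. There are 200 camera calls.

## Task

The slide reader's red handle stands in the long leg of its L-shaped slot. Push it with the fingers along the long leg to the corner, then push it round the corner into the short leg, fully home at the green mark, so that the slide tray is locked under the reader head. Only push the handle, never grip it between the fingers; leave the things that stand around where they are and stay clear at the end.

Things in the scene. Friction and masses are not known exactly. Their poses are not given: they have to be found in the camera images.
- reader: slide reader, a low white box fixed to the worktop, its x from -60 to +108 mm, its y from -115 to +115 mm; origin on the worktop. The deck is 35 mm high; only the handle and the grey head rise above it. An L-shaped slot, 18 mm wide, runs along the reader's +y for 110 mm (long leg), then along its +x for 45 mm (short leg). The reader is turned up to 0.5 rad either way about z.
- post (a point): centre of the handle's post, 65 mm above the worktop; moves with it. The post is upright, square, 30 mm across over its four red pads (18 mm wide, 47 to 83 mm above the worktop), top at 89 mm; its faces look along the reader's x and y. It only slides: it cannot turn, tip or be lifted. About 2 mm of play. Its foot is a washer 30 mm across, reaching 40 mm above the worktop.
- corner (a point): middle of the slot's corner, at the reader's x -20, y +55 mm, on the deck top (35 mm high): the post stands above it when the long leg is done. The long leg starts at y -55 mm (yellow dot beside it)
- notch_end (a point): end of the short leg, at the reader's x +25, y +55 mm, on the deck top: the post stands above it when fully home. A green bar lies just beyond it
- carriage (a joint): travel of the handle (and slide tray) along the long leg, m, towards the reader's +y: 0 at the yellow end, 0.110 at the corner (stop at 0.112). Starts from 0 to 0.035. About 2 N of friction plus 12 N per m/s; no spring, stays where left. The slot's inside edge blocks the short leg until about 0.107, then keeps the carriage there
- follower (a joint): travel of the handle along the short leg, m, along the reader's +x: 0 in the long leg, 0.045 (stop at 0.047) fully home. About 2 N of friction plus 12 N per m/s, no spring
- pad_near: red pad on the post's -x face (reader's axes), 5 mm thick; origin at its centre, 12.5 mm from the post's axis, 65 mm above the worktop
- pad_far: the same on the post's +x face
- pad_right: the same on the post's -y face
- pad_left: the same on the post's +y face
- specimen_cup: bystander: specimen cup with a yellow lid, 55 mm across, 59 mm high, standing beyond the reader's +y end; origin at its underside
- slide_packet: bystander: blue and white packet of slides, 31 x 83 x 57 mm high, beyond the reader's -y end; origin at its underside
- lancet_box: bystander: white and green carton, 48 x 75 x 40 mm high, on the robot's side of the reader; origin at its underside
- stain_bottle: bystander: small purple bottle with a white cap, 40 mm across, 102 mm high, on the far side of the reader; origin at its underside
- head (a point): middle of the grey reader head's top, 60 mm above the worktop; the head is fixed, 42 mm (reader's x, 66 to 108 mm) by 112 mm (its y, 0 to 112 mm)

How it is judged:
On the way:
1. the handle has been pushed to the corner: at least 100 mm along the long leg, not yet 12 mm into the short leg (value of joint carriage above 0.1 m and value of joint follower below 0.012 m).
At the end, for the whole second after the job is handed in: the handle rests at the end of the short leg: at least 40 mm of its 45 mm into it (carriage beyond 104 mm), at rest; the four bystanders within 20 mm of where they stood (value of joint carriage above 0.104 m and value of joint follower above 0.04 m and velocity of joint follower between -0.005 and 0.005 m/s and velocity of joint carriage between -0.005 and 0.005 m/s and distance of each of specimen_cup, slide_packet, lancet_box, stain_bottle from where it was at the start of the episode below 0.02 m); the robot touches nothing.
It fails at once if the handle is gripped: the fingers press on two opposite pads at once, over 1 N each ((contact force between the fingers and pad_near above 1 N and contact force between the fingers and pad_far above 1 N) or (contact force between the fingers and pad_left above 1 N and contact force between the fingers and pad_right above 1 N)).
It fails at once if a bystander is lifted, carried or shoved more than 20 mm (distance of any of specimen_cup, slide_packet, lancet_box, stain_bottle from where it was at the start of the episode above 0.02 m).
It fails at once if a bystander is tipped over (angle between any of specimen_cup, slide_packet, lancet_box, stain_bottle's own z axis and vertical above 0.4 rad).
It also fails if it takes over 43 s, if anything falls off the work surface, if the arm or the gripper's body presses on something with over 40 N, if the wrist force passes 120 N, or if a joint passes its speed limit or range.

## Working session

There is one attempt and no reset: what is moved stays moved. The work goes in short steps, Python scripts to look and compute and a tool call to move; the robot and the scene stay as the last step left them, time stands still between calls to the robot, and variables do not carry over. Pictures are saved under pics/ and viewed, at most 10 in all, crops included, and the job is handed in when it is done.

Besides the shell and the picture viewer there is one more tool, called after "Emit:" as name([rows], argument=value, ...), one row to a line, values as JSON. move_arm: Moves the arm, as the interface text tells. Its arguments: {"type":"object","properties":{"motion":{"type":"array","items":{"type":"array","items":{"type":"number"}}},"newtons":{"type":"number"}},"required":["motion"]}

```bash
mkdir -p pics; cat > h.py <<'E'
import numpy as np, cv2
from plant import r, eyes
def snap(n,save=None):
    s=eyes.snapshot(n)
    if save: cv2.imwrite('pics/'+save,cv2.cvtColor(s['frame'],cv2.COLOR_RGB2BGR))
    return s
def ray(s,uv):
    p=cv2.undistortPoints(np.array(uv,float).reshape(-1,1,2),s['intrinsics'],s['dist']).reshape(-1,2)
    T=np.linalg.inv(s['world_to_cam']); d=np.c_[p,np.ones(len(p))]@T[:3,:3].T
    return T[:3,3],d
def onz(s,uv,z):
    o,d=ray(s,uv); return o+d*((z-o[2])/d[:,2])[:,None]
def depthpts(s,uv):
    o,d=ray(s,uv); uv=np.array(uv,int); return o+d*s['z_map'][uv[:,1],uv[:,0]][:,None]
E
python3 - <<'E'
from h import *
for n in('top','side'):
    s=snap(n,n+'0.png'); print(n,np.linalg.inv(s['world_to_cam'])[:3].round(3).tolist())
st=r.get_state(); print(st['clock'],st['tool_pos'],st['eef_rot'],st['opening'],st['contact_force'])
E
```

```text
top [[0.014, -0.981, 0.194, 0.41], [-0.999, -0.021, -0.038, 0.049], [0.041, -0.193, -0.98, 0.926]]
side [[0.874, -0.242, 0.422, 0.214], [-0.487, -0.441, 0.754, -0.619], [0.004, -0.864, -0.503, 0.5]]
0.1 [0.20223405 0.59079218 0.23799423] [ 1.64079117e-01  9.86446843e-01 -8.13130229e-04 -8.70333147e-05] 0.9977349205815392 [0.264983   0.37674434 0.04422547]
```

View pics/top0.png

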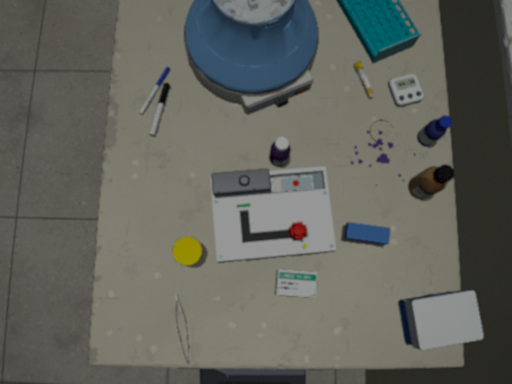

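View pics/side0.png

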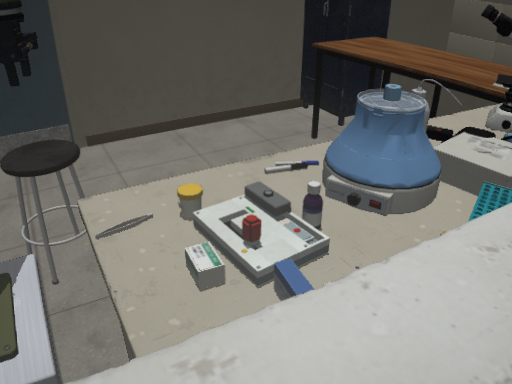

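The top view shows the reader around (272,215), the handle at (298,231), the slot corner near (245,237) and the green bar at (243,206). The cup is at (188,251), the packet at (368,234), the lancet box at (297,284) and the bottle at (281,150). The side view agrees.

```bash
cat > m.py <<'E'
from h import *
def cloud(s):
    v,u=np.mgrid[0:384,0:512]; uv=np.c_[u.ravel(),v.ravel()]
    return uv,depthpts(s,uv),s['frame'].reshape(-1,3).astype(int)
def red(s,lim=None):
    uv,P,c=cloud(s)
    return (c[:,0]>90)&(c[:,1]<0.45*c[:,0])&(c[:,2]<0.45*c[:,0])&(P[:,2]>.04)&(P[:,2]<.1),uv,P
E
python3 - <<'E'
from m import *
for n in('top','side'):
    s=snap(n); uv,P,c=cloud(s)
    near=(np.hypot(P[:,0]-.55,P[:,1])<.25)
    m=near&(P[:,2]>.026)&(P[:,2]<.044)
    im=m.reshape(384,512).astype(np.uint8); k,l,st,_=cv2.connectedComponentsWithStats(im)
    i=1+st[1:,4].argmax(); q=P[l.ravel()==i]
    box=cv2.minAreaRect((q[:,:2]*1000).astype(np.float32)); print(n,'deck',box,'z',np.median(q[:,2]))
    mr,_,_=red(s); mr&=near; q=P[mr]; print('red',mr.sum(),q.min(0).round(3),q.max(0).round(3)); t=q[q[:,2]>.083]; print('top',len(t),t.mean(0).round(4),np.median(t,0).round(4), uv[mr].mean(0))
    g=near&(c[:,1]>1.4*c[:,0])&(c[:,1]>1.2*c[:,2])&(c[:,1]>60)
    print('green',[ (P[g&b].mean(0).round(4),(g&b).sum()) for b in [abs(P[:,2]-.036)<.006]])
    y=near&(c[:,0]>150)&(c[:,1]>120)&(c[:,2]<100)
    for nm,b in (('ydot',abs(P[:,2]-.036)<.006),('lid',P[:,2]>.05)): print(nm,(y&b).sum(),P[y&b].mean(0).round(4))
    # tall things
    im=(near&(P[:,2]>.015)&~m).reshape(384,512).astype(np.uint8); k,l,st,ce=cv2.connectedComponentsWithStats(im)
    for j in range(1,k):
        if st[j,4]>60: q=P[l.ravel()==j]; print(ce[j].round(),st[j,4],q.min(0).round(3),q.max(0).round(3))
E
```

```text
top deck ((561.1163940429688, -11.4654541015625), (169.11419677734375, 228.94894409179688), 6.419836044311523) z 0.03425873680388336
red 182 [ 0.506 -0.069  0.069] [ 0.534 -0.042  0.092]
top 130 [ 0.5205 -0.0562  0.0876] [ 0.5214 -0.0569  0.0882] [297.93406593 230.2967033 ]
green [(array([ 0.5026, -0.0188,  0.0377]), np.int64(52))]
ydot 0 [nan nan nan]
lid 2 [0.4827 0.1346 0.0576]
[259.  96.] 742 [ 0.41  -0.039  0.044] [0.8   0.064 0.926]
[281. 148.] 408 [ 0.41  -0.044  0.044] [0.699 0.049 0.926]
[253. 182.] 1809 [ 0.41  -0.116  0.015] [0.649 0.106 0.926]
[271. 231.] 906 [ 0.41  -0.082  0.015] [0.566 0.051 0.926]
[367. 233.] 781 [ 0.41  -0.237  0.015] [0.542 0.049 0.926]
[187. 251.] 706 [0.41  0.049 0.048] [0.509 0.176 0.926]
side deck ((560.7322998046875, -10.660362243652344), (171.26687622070312, 233.02304077148438), 6.130208969116211) z 0.03529846088798491
red 64 [ 0.506 -0.071  0.082] [ 0.53  -0.05   0.091]
top 59 [ 0.5186 -0.0607  0.088 ] [ 0.5191 -0.0607  0.0892] [251.03125 219.59375]
green [(array([ 0.5166, -0.0103,  0.0379]), np.int64(24))]
ydot 9 [ 0.4962 -0.0749  0.0364]
li
[... 172 characters left out ...]
0.045  0.044] [ 0.698 -0.011  0.104]
[190. 191.] 380 [0.455 0.117 0.044] [0.509 0.176 0.061]
[336. 197.] 74 [ 0.766 -0.009  0.016] [0.791 0.044 0.026]
[273. 213.] 172 [ 0.597 -0.049  0.019] [0.642 0.107 0.026]
[190. 208.] 92 [0.457 0.125 0.015] [0.501 0.156 0.026]
[247. 227.] 581 [ 0.505 -0.073  0.019] [0.564 0.055 0.091]
[278. 267.] 1344 [ 0.465 -0.236  0.015] [0.655 0.093 0.06 ]
[313. 222.] 64 [ 0.661 -0.045  0.015] [ 0.692 -0.019  0.026]
[312. 238.] 76 [ 0.621 -0.1    0.019] [ 0.648 -0.052  0.026]
[206. 275.] 186 [ 0.399 -0.098  0.015] [ 0.448 -0.025  0.026]
[280. 290.] 66 [ 0.505 -0.202  0.015] [ 0.511 -0.154  0.026]<stdin>:13: RuntimeWarning: Mean of empty slice.
  ret = um.true_divide(
```

```bash
cat > g.py <<'E'
from h import *
import sys
from scipy.spatial.transform import Rotation as R
yaw=0.110; O=np.array([.537,-.0137]); A=np.array([[np.cos(yaw),-np.sin(yaw)],[np.sin(yaw),np.cos(yaw)]])
def go(x,y,z,reader=True):
    st=r.get_state(); M=R.from_quat(st['eef_rot']).as_matrix(); p=st['tool_pos']
    w=np.r_[O+A@[x/1e3,y/1e3],z/1e3] if reader else np.array([x,y,z])/1e3
    e=yaw+np.pi/2-np.arctan2(M[1,1],M[0,1])
    print('tool at reader',(A.T@(p[:2]-O)*1e3).round(1),'z',(p[2]*1e3).round(1),'to world',w.round(3),'shift',(M.T@(w-p)*1e3).round(1),'turn z',-np.degrees(e).round(2),'F',(A.T@st['contact_force'][:2]).round(2),'t',round(st['clock'],2))
if __name__=='__main__': go(*map(float,sys.argv[1:4]))
E
python3 g.py -20 -90 150
```

```text
tool at reader [-266.3  637.8] z 238.2 to world [ 0.527 -0.105  0.15 ] shift [-532.7 -553.6   88.9] turn z -25.2 F [-0.02 -0.9 ] t 0.2
```

Emit:
move_arm([
  [-50, -24, 0, 0, 0, -5, 1],
  [-104, -50, 0, 0, 0, -10, 1],
  [-158, -75, 0, 0, 0, -15, 1],
  [-212, -100, 0, 0, 0, -20, 1],
  [-266, -126, 0, 0, 0, -25, 1],
], newtons=20)

```text
clock: 0.82
tool_pos: [0.4145, 0.3846, 0.2387]
eef_rot: [-0.055, 0.998, 0.0, 0.0]
contact_force: [1.0, 0.3, 0.3]
opening: 0.458
finger_force: 0.0
```

```bash
python3 g.py -20 -90 150
```

```text
tool at reader [-78.  409.3] z 238.7 to world [ 0.527 -0.105  0.15 ] shift [ -58.2 -499.3   88.6] turn z -0.02 F [1.01 0.17] t 0.82
```

Emit:
move_arm([
  [-10, -55, 0, 0, 0, 0, 1],
  [-20, -112, 0, 0, 0, 0, 1],
  [-30, -170, 0, 0, 0, 0, 1],
  [-40, -230, 10, 0, 0, 0, 1],
  [-50, -290, 20, 0, 0, 0, 1],
])

```text
clock: 1.45
tool_pos: [0.4944, 0.1011, 0.2186]
eef_rot: [-0.053, 0.999, 0.0, 0.0]
contact_force: [0.6, 0.2, -0.7]
opening: 0.009
finger_force: 0.0
```

Emit:
move_arm([
  [-3, -50, 10, 0, 0, 0, 1],
  [-6, -105, 20, 0, 0, 0, 1],
  [-8, -155, 35, 0, 0, 0, 1],
  [-8, -209, 50, 0, 0, 0, 1],
  [-8, -209, 69, 0, 0, 0, 1],
])

```text
clock: 2.08
tool_pos: [0.5238, -0.1106, 0.1489]
eef_rot: [-0.048, 0.999, -0.002, -0.0]
contact_force: [0.3, 1.2, -0.2]
opening: 0.002
finger_force: 0.0
```

```bash
python3 g.py -20 -90 52; python3 - <<'E'
from h import *
s=snap('top','top1.png')
f=s['frame'][110:310,150:420]; cv2.imwrite('pics/top1c.png',cv2.resize(cv2.cvtColor(f,cv2.COLOR_RGB2BGR),None,fx=2.9,fy=2.9))
E
```

```text
tool at reader [-23.7 -94.9] z 148.9 to world [ 0.527 -0.105  0.052] shift [-3.7  5.3 96.9] turn z -0.75 F [0.45 1.12] t 2.08
```

View pics/top1c.png

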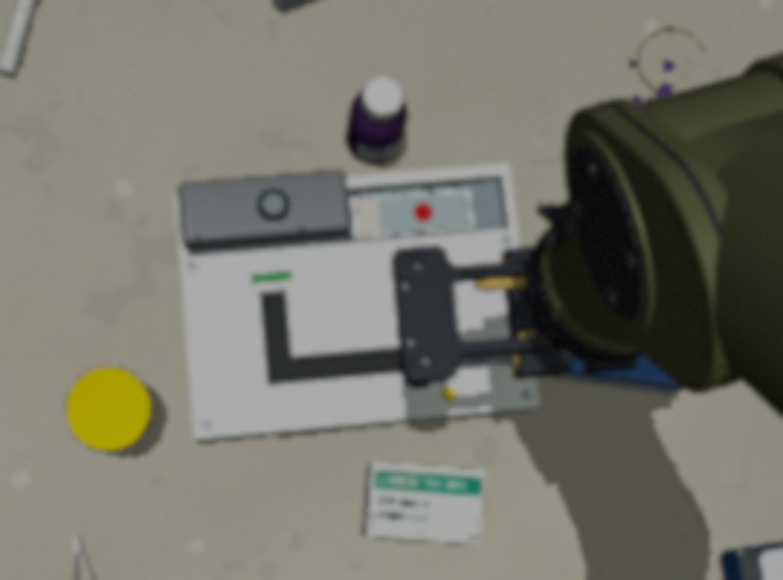

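The gripper, closed, hovers at the reader's -y end with the packet partly under it. In the crop the slot corner is at (281,370) and the green bar at (272,277). I'll check both against the estimated pose, then lower.

```bash
python3 - <<'E'
from g import *
s=snap('top'); 
for p in [(281,370),(273,293),(272,277)]: 
    w=onz(s,[[150+p[0]/2.9,110+p[1]/2.9]],.035)[0]; print(w.round(4),(A.T@(w[:2]-O)*1e3).round(1))
E
```

```text
[0.5102 0.0366 0.035 ] [-21.1  53. ]
[0.5617 0.0429 0.035 ] [30.8 53.6]
[0.5726 0.0438 0.035 ] [41.7 53.2]
```

Emit:
move_arm([
  [-3, 2, 25, 0, 0, -0.7, 1],
  [-3, 3, 55, 0, 0, -0.7, 1],
  [-3, 4, 82, 0, 0, -0.7, 1],
  [-3, 4, 97, 0, 0, -0.7, 1],
  [-3, 4, 97, 0, 0, -0.7, 1],
])

```text
clock: 2.8
tool_pos: [0.5264, -0.099, 0.0524]
eef_rot: [-0.06, 0.998, 0.0, -0.0]
contact_force: [-0.5, 0.1, 0.0]
opening: 0.007
finger_force: 0.0
```

```bash
python3 g.py -20 -75 52
```

```text
tool at reader [-19.9 -83.6] z 52.4 to world [ 0.525 -0.09   0.052] shift [0.  8.6 0.4] turn z 0.57 F [-0.44  0.16] t 2.8
```

Emit:
move_arm([
  [0, 8, 0, 0, 0, 0.5, 1],
  [0, 20, 0, 0, 0, 0.5, 1],
  [0, 38, 0, 0, 0, 0.5, 1],
  [0, 56, 0, 0, 0, 0.5, 1],
  [0, 74, 0, 0, 0, 0.5, 1],
])

```text
clock: 3.42
tool_pos: [0.5189, -0.0262, 0.0537]
eef_rot: [-0.055, 0.999, -0.001, 0.001]
contact_force: [1.4, -3.8, 0.4]
opening: 0.007
finger_force: 1.9
```

```bash
python3 g.py -20 22 52; python3 - <<'E'
from g import *
s=snap('top','top2.png')
f=s['frame'][110:310,150:420]; cv2.imwrite('pics/top2c.png',cv2.resize(cv2.cvtColor(f,cv2.COLOR_RGB2BGR),None,fx=2.9,fy=2.9))
E
```

```text
tool at reader [-19.4 -10.4] z 53.7 to world [0.515 0.006 0.052] shift [ 0.7 32.4  1.6] turn z -0.05 F [ 1.   -3.92] t 3.42
```

View pics/top2c.png

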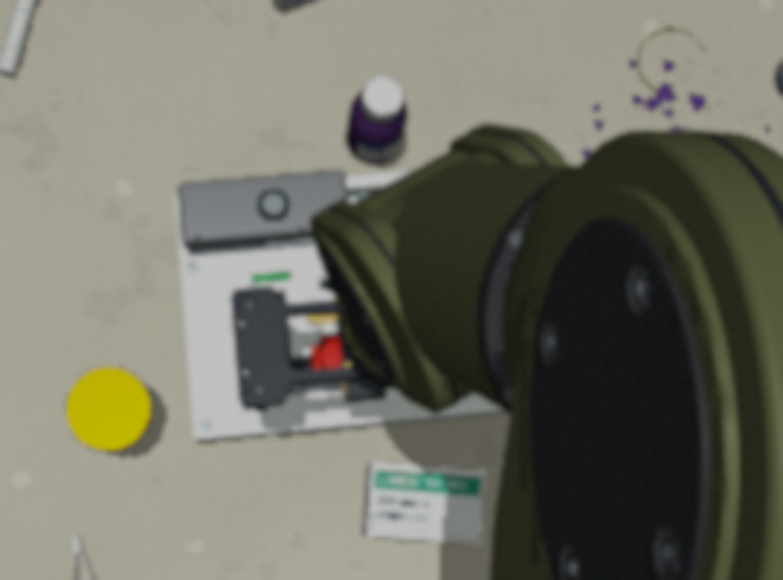

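The handle, at crop (330,355), moves ahead of the fingers, and the push force of about 4 N fits. Next I push to the corner.

Emit:
move_arm([
  [0.5, 10, 1, 0, 0, 0, 1],
  [0.5, 20, 1, 0, 0, 0, 1],
  [0.5, 27, 1, 0, 0, 0, 1],
  [0.5, 31, 1, 0, 0, 0, 1],
  [0.5, 31, 1, 0, 0, 0, 1],
])

```text
clock: 4.1
tool_pos: [0.5133, 0.0053, 0.0515]
eef_rot: [-0.055, 0.998, 0.0, -0.0]
contact_force: [0.6, 0.6, 0.7]
opening: 0.004
finger_force: 0.0
```

```bash
cat > look.py <<'E'
from m import *; from g import A,O
for n in('top','side'):
    s=snap(n); k,uv,P=red(s); k&=np.hypot(P[:,0]-.53,P[:,1])<.12; q=P[k]
    if k.sum()>5:
        t=onz(s,uv[k],.089)[:,:2]; a=(t-O)@A*1e3
        b=(q[:,:2]-O)@A*1e3; print(n,k.sum(),'depth range reader',b.min(0).round(1),b.max(0).round(1),'zmax',q[:,2].max().round(3))
E
python3 g.py -20 24 52; python3 look.py
```

```text
tool at reader [-21.4  21.5] z 51.5 to world [0.514 0.008 0.052] shift [-1.4  2.5 -0.5] turn z 0.06 F [0.66 0.54] t 4.1
top 76 depth range reader [-28.   50.2] [-8.2 64.9] zmax 0.092
side 20 depth range reader [-34.3  44. ] [-26.4  60. ] zmax 0.09
```

Emit:
move_arm([
  [0, 1.5, 0, 0, 0, 0, 1],
  [0, 3, 0, 0, 0, 0, 1],
  [0, 3, 0, 0, 0, 0, 1],
])

```text
clock: 4.58
tool_pos: [0.5129, 0.0071, 0.0515]
eef_rot: [-0.055, 0.998, -0.0, -0.001]
contact_force: [-1.1, -2.0, -0.7]
opening: 0.006
finger_force: 0.9
```

Emit:
move_arm([
  [0, 1, 0, 0, 0, 0, 1],
  [0, 2, 0, 0, 0, 0, 1],
  [0, 2, 0, 0, 0, 0, 1],
])

```text
clock: 4.95
tool_pos: [0.5131, 0.0096, 0.0517]
eef_rot: [-0.055, 0.998, 0.0, -0.0]
contact_force: [-0.7, -1.0, -0.4]
opening: 0.006
finger_force: 0.8
```

```bash
python3 g.py -20 24 52; python3 look.py
```

```text
tool at reader [-21.2  25.8] z 51.7 to world [0.514 0.008 0.052] shift [-1.2 -1.8 -0.3] turn z 0.02 F [-0.8  -0.91] t 4.95
top 62 depth range reader [-27.7  55.6] [-10.1  68.5] zmax 0.091
side 19 depth range reader [-34.6  52.7] [-26.4  68.4] zmax 0.09
```

Emit:
move_arm([
  [0, 1, 0, 0, 0, 0, 1],
  [0, 2, 0, 0, 0, 0, 1],
  [0, 2, 0, 0, 0, 0, 1],
])

```text
clock: 5.42
tool_pos: [0.5132, 0.0106, 0.0518]
eef_rot: [-0.055, 0.999, -0.001, -0.0]
contact_force: [-0.3, -5.1, 0.2]
opening: 0.006
finger_force: 2.4
```

Emit:
move_arm([
  [0, 1, 0, 0, 0, 0, 1],
  [0, 2, 0, 0, 0, 0, 1],
  [0, 2, 0, 0, 0, 0, 1],
])

```text
clock: 5.8
tool_pos: [0.5131, 0.0107, 0.0518]
eef_rot: [-0.054, 0.999, -0.002, -0.0]
contact_force: [-0.6, -8.5, 0.3]
opening: 0.001
finger_force: 4.3
```

```bash
python3 g.py -20 24 52; python3 look.py
```

```text
tool at reader [-21.1  26.9] z 51.8 to world [0.514 0.008 0.052] shift [-1.1 -2.9 -0.2] turn z -0.15 F [-1.5  -8.37] t 5.8
top 56 depth range reader [-27.7  55.8] [-11.8  69.5] zmax 0.09
side 14 depth range reader [-35.   54.5] [-25.4  64.1] zmax 0.09
```

The handle is hard at the corner stop: the force rises with no further motion. Now round to the near side.

Emit:
move_arm([
  [0, -12, 0, 0, 0, 0, 1],
  [0, -25, 0, 0, 0, 0, 1],
  [20, -27, 0, 0, 0, 0, 1],
  [42, -27, 0, 0, 0, 0, 1],
  [42, -27, 0, 0, 0, 0, 1],
])

```text
clock: 6.52
tool_pos: [0.4729, -0.0181, 0.0517]
eef_rot: [-0.055, 0.998, 0.0, -0.001]
contact_force: [0.8, 0.1, 0.3]
opening: 0.008
finger_force: 0.0
```

```bash
python3 g.py -62 58 52; python3 look.py
```

```text
tool at reader [-64.2   2.6] z 51.7 to world [0.469 0.037 0.052] shift [-2.2 55.4 -0.3] turn z 0.01 F [ 0.79 -0.  ] t 6.53
top 157 depth range reader [-31.   42.9] [-5.  69.5] zmax 0.092
```

Emit:
move_arm([
  [-1, 18, 0, 0, 0, 0, 1],
  [-1, 36, 0, 0, 0, 0, 1],
  [-1, 53, 0, 0, 0, 0, 1],
  [-10, 53, 0, 0, 0, 0, 1],
  [-16, 53, 0, 0, 0, 0, 1],
])

```text
clock: 7.25
tool_pos: [0.4858, 0.0361, 0.0517]
eef_rot: [-0.055, 0.999, 0.0, 0.001]
contact_force: [-2.1, 1.8, 0.3]
opening: 0.006
finger_force: 1.2
```

```bash
python3 g.py 1 56 52; python3 look.py
```

```text
tool at reader [-45.5  55.1] z 51.7 to world [0.532 0.042 0.052] shift [-46.5   0.9  -0.2] turn z -0.03 F [-1.93  2.  ] t 7.25
```

Emit:
move_arm([
  [-8, 1, 0, 0, 0, 0, 1],
  [-18, 1, 0, 0, 0, 0, 1],
  [-28, 1, 0, 0, 0, 0, 1],
  [-38, 1, 0, 0, 0, 0, 1],
  [-43, 1, 0, 0, 0, 0, 1],
])

```text
clock: 7.98
tool_pos: [0.5278, 0.0422, 0.0516]
eef_rot: [-0.055, 0.998, 0.0, 0.0]
contact_force: [-1.4, -2.6, -1.5]
opening: 0.008
finger_force: 1.2
```

```bash
python3 g.py 1 56 52
```

```text
tool at reader [-3.  56.6] z 51.6 to world [0.532 0.042 0.052] shift [-4.  -0.6 -0.3] turn z -0.02 F [-1.66 -2.43] t 7.97
```

Emit:
move_arm([
  [-2, 0, 0, 0, 0, 0, 1],
  [-3, 0, 0, 0, 0, 0, 1],
  [-3, 0, 0, 0, 0, 0, 1],
])

```text
clock: 8.35
tool_pos: [0.53, 0.0428, 0.0518]
eef_rot: [-0.055, 0.998, 0.0, 0.0]
contact_force: [-1.4, -1.6, -0.6]
opening: 0.003
finger_force: 0.7
```

```bash
python3 g.py 1 56 52; python3 look.py
```

```text
tool at reader [-0.8 57. ] z 51.8 to world [0.532 0.042 0.052] shift [-1.8 -1.  -0.2] turn z 0.02 F [-1.55 -1.45] t 8.35
```

Creep on to the stop.

Emit:
move_arm([
  [-1, 0, 0, 0, 0, 0, 1],
  [-2, 0, 0, 0, 0, 0, 1],
  [-2, 0, 0, 0, 0, 0, 1],
])

```text
clock: 8.82
tool_pos: [0.5315, 0.0431, 0.0518]
eef_rot: [-0.055, 0.998, 0.0, -0.0]
contact_force: [-2.7, 0.4, 1.9]
opening: 0.006
finger_force: 1.4
```

Emit:
move_arm([
  [-1, 0, 0, 0, 0, 0, 1],
  [-2, 0, 0, 0, 0, 0, 1],
  [-2, 0, 0, 0, 0, 0, 1],
])

```text
clock: 9.2
tool_pos: [0.5316, 0.043, 0.0517]
eef_rot: [-0.055, 0.998, -0.0, -0.002]
contact_force: [-6.4, -0.7, 5.3]
opening: 0.007
finger_force: 3.4
```

Emit:
move_arm([
  [-1, 0, 0, 0, 0, 0, 1],
  [-2, 0, 0, 0, 0, 0, 1],
  [-2, 0, 0, 0, 0, 0, 1],
])

```text
clock: 9.57
tool_pos: [0.5317, 0.043, 0.0516]
eef_rot: [-0.056, 0.998, -0.001, -0.004]
contact_force: [-10.1, 0.4, 9.0]
opening: 0.005
finger_force: 5.0
```

```bash
python3 g.py 1 56 52
```

```text
tool at reader [ 1. 57.] z 51.6 to world [0.532 0.042 0.052] shift [-0.  -1.  -0.4] turn z 0.07 F [-10.03   1.55] t 9.57
```

The stop is reached after about 46 mm of travel. Back off, rise, and move aside to look.

Emit:
move_arm([
  [15, 0, 0, 0, 0, 0, 1],
  [40, 0, 0, 0, 0, 0, 1],
  [45, 0, -40, 0, 0, 0, 1],
  [45, 0, -95, 0, 0, 0, 1],
  [45, 20, -140, 0, 0, 0, 1],
])

```text
clock: 10.2
tool_pos: [0.4907, 0.0573, 0.1939]
eef_rot: [-0.053, 0.999, 0.0, 0.002]
contact_force: [0.7, -0.2, -1.3]
opening: 0.003
finger_force: 0.0
```

Emit:
move_arm([
  [5, 55, -5, 0, 0, 0, 1],
  [10, 110, -10, 0, 0, 0, 1],
  [15, 170, -10, 0, 0, 0, 1],
  [15, 230, -10, 0, 0, 0, 1],
  [15, 230, -10, 0, 0, 0, 1],
])

```text
clock: 10.82
tool_pos: [0.448, 0.2932, 0.2026]
eef_rot: [-0.06, 0.998, 0.004, 0.002]
contact_force: [0.5, -0.4, 0.1]
opening: 0.006
finger_force: 0.0
```

```bash
python3 look.py; python3 - <<'E'
from g import *
s=snap('top'); f=s['frame'][110:310,150:420]; cv2.imwrite('pics/top3c.png',cv2.resize(cv2.cvtColor(f,cv2.COLOR_RGB2BGR),None,fx=2.9,fy=2.9))
st=r.get_state(); print(st['clock'],st['tool_pos'],st['contact_force'],abs(st['qd']).max())
E
```

```text
top 173 depth range reader [11.8 43.7] [38.7 69.6] zmax 0.092
side 50 depth range reader [10.8 42.2] [34.8 62.9] zmax 0.091
10.975 [0.44945861 0.28436385 0.20175772] [ 0.57826823 -0.0153438  -0.1992339 ] 0.02687608355291807
```

View pics/top3c.png

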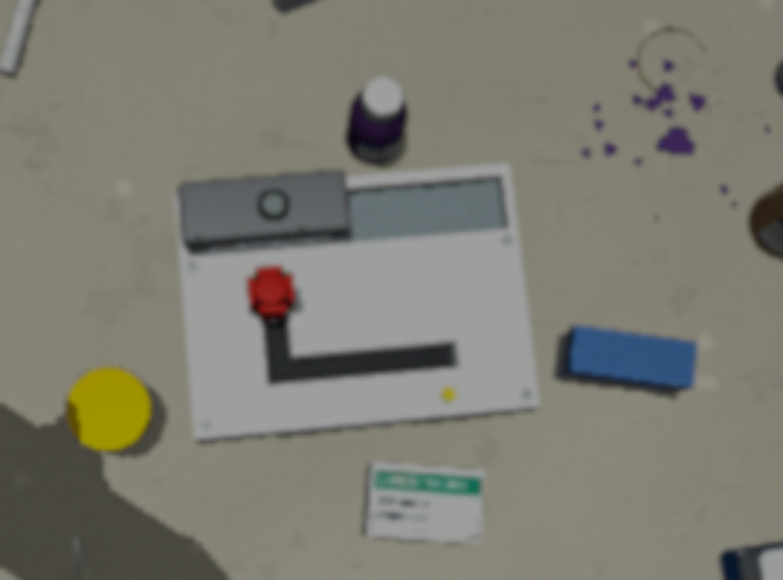

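The handle, at crop (272,290), stands at the end of the short leg by the green bar, measured at about reader (25,56). All the bystanders are where they stood, and the arm is clear.

```bash
python3 -c "
from plant import finish_job; print(finish_job())"
```

```text
the job is handed in; nothing more can be done
None
```

The handle was pushed to the corner stop and then fully home at the green mark, the last picture shows the bystanders where they stood and the arm clear, and the job is handed in at about 11 s (no verdict was returned).

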